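# Start the magnetic stirrer with its key sequence

### The job

Start the magnetic stirrer on the bench: press its yellow key fully down and let it come up, then the blue key, then the green key, in that order and one at a time. Do not press the red stop key, and leave the beaker on the plate and the vial beside the stirrer standing where they are.

Things in the scene. Friction and masses are not known exactly. Their poses are not given: they have to be found in the camera images.
- yellow_key_top (a point): centre of the top face of the round yellow push key (power), 24 mm across, when up 10 mm proud of its grey round collar (40 mm across, 12 mm high). Stands on the flat front deck of the magnetic stirrer, its top about 67 mm above the bench; z points up, the key is pressed straight down. The four keys stand in one row, 46 mm apart centre to centre; which colour stands where in the row changes
- yellow_key (a joint): travel of the yellow key in m: 0 up, 0.006 fully down; a spring key that takes about 1.2 N to start and 4 N to reach the bottom, and comes up by itself when let go
- blue_key_top (a point): centre of the top face of the round blue push key (mode), 24 mm across, when up 10 mm proud of its grey round collar (40 mm across, 12 mm high). Stands on the flat front deck of the magnetic stirrer, its top about 67 mm above the bench; z points up, the key is pressed straight down. The four keys stand in one row, 46 mm apart centre to centre; which colour stands where in the row changes
- blue_key (a joint): travel of the blue key in m: 0 up, 0.006 fully down; a spring key that takes about 1.2 N to start and 4 N to reach the bottom, and comes up by itself when let go
- green_key_top (a point): centre of the top face of the round green push key (start), 24 mm across, when up 10 mm proud of its grey round collar (40 mm across, 12 mm high). Stands on the flat front deck of the magnetic stirrer, its top about 67 mm above the bench; z points up, the key is pressed straight down. The four keys stand in one row, 46 mm apart centre to centre; which colour stands where in the row changes
- green_key (a joint): travel of the green key in m: 0 up, 0.006 fully down; a spring key that takes about 1.2 N to start and 4 N to reach the bottom, and comes up by itself when let go
- red_key_top (a point): centre of the top face of the round red push key (emergency stop), 24 mm across, when up 10 mm proud of its grey round collar (40 mm across, 12 mm high). Stands on the flat front deck of the magnetic stirrer, its top about 67 mm above the bench; z points up, the key is pressed straight down. The four keys stand in one row, 46 mm apart centre to centre; which colour stands where in the row changes
- red_key (a joint): travel of the red key in m: 0 up, 0.006 fully down; a spring key that takes about 1.2 N to start and 4 N to reach the bottom, and comes up by itself when let go
- beaker_middle (a point): middle (half-way up) of a clear open beaker, 56 mm across and 70 mm tall, loose on the round steel plate of the stirrer; the plate's centre is 120 mm behind the row of keys and its top 55 mm above the bench. The stirrer is a fixed white box 240 mm deep, 200 mm wide, deck 45 mm above the bench, turned by up to 0.25 rad from facing the robot
- vial_middle (a point): middle (half-way up) of a loose clear vial with a black cap, 37 mm across, 70 mm tall, standing on the bench just left of the stirrer
Things that resemble listed ones, but are neither listed nor needed, are in the scene too. What is shaped like the part that bears beaker_middle but purple is not meant.

How it is judged (in metres and radians):
On the way, in this order (a step that is already met when the one before it is completed fails the run):
1. the yellow key is fully down, the others up (value of joint yellow_key above 0.0045 m and value of joint each of blue_key, green_key, red_key below 0.002 m), for 0.05 s.
2. the yellow key has come up again (value of joint each of yellow_key, blue_key, green_key, red_key below 0.0015 m), for 0.05 s.
3. the blue key is fully down, the others up (value of joint blue_key above 0.0045 m and value of joint each of yellow_key, green_key, red_key below 0.002 m), for 0.05 s.
4. the blue key has come up again (all of step 2), for 0.05 s.
5. the green key is fully down, the others up (value of joint green_key above 0.0045 m and value of joint each of yellow_key, blue_key, red_key below 0.002 m), for 0.05 s.
At the end, for the whole second after the job is handed in: yellow, blue and green have been pressed fully (over 4.5 of 6 mm) and let go in that order; all four keys are up again (within 1.5 mm); beaker and vial stand upright (within 0.2 rad) and within 20 mm of where they stood (all of step 4 and angle between each of beaker_middle, vial_middle's own z axis and vertical below 0.2 rad and distance of each of beaker_middle, vial_middle from where it was at the start of the episode below 0.02 m); the robot touches nothing.
It fails at once if the red key is pressed (over 2.5 mm) (value of joint red_key above 0.0025 m).
It fails at once if two keys are pressed at once (both over 2.5 mm) (value of joint each of yellow_key, blue_key above 0.0025 m or value of joint each of blue_key, green_key above 0.0025 m or value of joint each of yellow_key, green_key above 0.0025 m).
It fails at once if the beaker or the vial is knocked over or pushed more than 20 mm (not (angle between each of beaker_middle, vial_middle's own z axis and vertical below 0.2 rad and distance of each of beaker_middle, vial_middle from where it was at the start of the episode below 0.02 m)).
It also fails if it takes over 35 s, if anything falls off the work surface, if the arm or the gripper's body presses on something with over 40 N, if the wrist force passes 120 N, or if a joint passes its speed limit or range.

### The arm

A 6-joint arm with a two-finger parallel gripper is mounted at the origin on a cart in front of the work surface, level with it; the furniture and walls round the work are solid. World frame = base frame: x ahead of the robot, y to its left, z up, the work surface at z = 0. Lengths are in mm, angles in rad, forces in N, time in s.
With the tool pointing down it reaches from about 400 to 925 mm from the base axis. Payload 3.4 kg.
Tool frame: the origin (TCP) lies midway between the tips of the shut fingers; the grasp point (between the pads) lies 19 mm behind it (env.pinch_z is the distance from the TCP to the grasp point, in mm); z points along the fingers, y is the line along which they close (so a half turn about z gives the same grasp; the last joint's range is limited). The gripper opens to 85 mm and grips with 20 to 120 N. Pads are 22 mm wide; open, the fingers measure 114 mm over their backs; the gripper's body (76 mm by 85 mm) begins 54 mm behind the grasp point. The pads swing forward as they close: fully open they stand 13 mm farther back than shut.
Start: joints at [1.155, 0.307, 1.506, -0, 1.328, -0.073], TCP at [193.295, 541.542, 231.305] pointing down, gripper open.
Joint ranges: [-3.12, 3.12], [-1.05, 2.28], [0.14, 2.33], [-1.42, 4.57], [0.1, 2.73], [-2.68, 2.68]. Speed limits (rad/s): [2.57, 2.57, 3.14, 3.14, 3.14, 3.14].

### API

Orientations are given as a unit quaternion [x, y, z, w].
In Python, from bench import env gives the robot as it stands. The module is installed in compiled form; this text tells all that it offers.
- The arm moves only by the shell command python3 -m inch 'ROWS' [FORCE]. ROWS is JSON, a list of rows, each an object of numbers: "claw": the opening, from -1 (shut) to 1 (fully open); "tx", "ty", "tz": the shift along the world's x, y, z scaled (see below); "wx", "wy", "wz": the turn, a rotation vector about the world's x, y, z scaled (see below). In form: [{"claw": .., "tx": .., "ty": .., "tz": .., "wx": .., "wy": .., "wz": ..}, ...]. A call has 1 to 8 rows; each row is the pose to reach, as a shift and turn from the pose commanded when the call began; what a row does not reach only later rows make up. The controller multiplies each number of a shift by 0.2 m and each number of a turn by 90 degrees. A row lasts 1/10 s, in which the tool goes at most 50 mm and 8.59 degrees, less where a joint would pass 70% of its speed; a pose out of reach is approached as far as the arm can. A call with a number of a shift or a turn outside -1 to 1 is refused whole. A call with a gripper value outside its range is refused whole. The fingers move at their own pace and stop on an object; FORCE is the grip in N (left out, the last holds). Time passes only in rows, so rows that repeat a pose let the fingers close. It gives the time, the measured TCP pose, the force, the opening and the grip force at its end, in the units of the state.
- env.observe(): the state, without advancing time (a new reading comes with each control period).
- env.read_camera(name): name is "side" or "top" or "wrist"; returns (picture, depth): 420x560x3 uint8, blue, green, red; 420x560 float32, mm along the optical axis (not along the pixel's ray), 0 where there is no reading.
- env.camera_params(name): a dict with "fov_y" (degrees; the focal length in pixels is half the picture's height over the tangent of half this angle, whatever the lens; pixels are square), "cx", "cy" (the principal point, pixels), "k1" (the pictures are not rectified: a ray, as slopes to the right and down, at radius r is drawn at 1 + k1 r^2 times it, then the intrinsics apply), "rvec" (rotation vector, rad) and "tvec" (3), from world to camera coordinates, as OpenCV has them; the wrist camera has in their place "tool_from_camera" (4x4, takes a point from camera to tool coordinates, whose origin is the TCP and whose axes are the flange's). Camera axes: x right, y down, z forward; pixel columns grow to the right and rows downward; lengths in mm; the calibration is good to about 2 mm. A picture is of the moment at which its call begins: read the wrist's pose just before it. camera_params takes no time and is no camera call.
- env.finish_job(): hands the job in; it is judged then, once.
The state is a dict: "time_s": time; "joint_positions": joint angles; "qd": joint speeds; "joint_torque": joint torques, N m; "tcp_pos": TCP position; "tcp_rot": TCP orientation; "wrist_force": force on the tool from outside, world axes, zero at the start; "torque": the same for the moment, N m; "gripper_width": finger opening in mm; "finger_force": force on a finger pad.
Only numpy, scipy, OpenCV 4.12 (cv2) and the standard library are available. Lean on these libraries where they do the work, as an engineer would, in place of code of your own. Each camera call takes 0.05 s, during which the arm holds its last target. There are 200 camera calls.

## Working session

There is one attempt and no reset: what is moved stays moved. The work goes in short steps, Python scripts to look and compute and a shell command to move; the robot and the scene stay as the last step left them, time stands still between calls to the robot, and variables do not carry over. Pictures are saved under pics/ and viewed, at most 10 in all, crops included, and the job is handed in when it is done.

```bash
mkdir -p pics; cat > h.py <<'E'
import numpy as np,cv2
from bench import env
def snap(n,f):
    s=env.observe(); im,d=env.read_camera(n); cv2.imwrite(f'pics/{f}.png',im); np.save(f'pics/{f}.npy',d); return s,im,d
def world(n,u,v,z=None,d=None,s=None):
    p=env.camera_params(n); f=210/np.tan(np.radians(p['fov_y'])/2)
    K=np.array([[f,0,p['cx']],[0,f,p['cy']],[0,0,1.]])
    x,y=cv2.undistortPoints(np.array([[[u,v]]],float),K,np.array([p['k1'],0,0,0,0.]))[0,0]
    R=cv2.Rodrigues(np.array(p['rvec'],float))[0]; t=np.array(p['tvec'],float).ravel()
    r=R.T@np.array([x,y,1]); c=-R.T@t
    k=d if d is not None else (z-c[2])/r[2]
    return c+k*r
E
python3 - <<'E'
from h import *
_,a,_=snap('top','top0'); _,b,_=snap('side','side0')
print(env.observe())
E
```

```text
{'time_s': 0.1, 'joint_positions': array([ 1.15450606e+00,  3.07493280e-01,  1.50755910e+00, -5.97877290e-08,
        1.32841866e+00, -7.34624404e-02]), 'qd': array([ 0.0010291 , -0.00162352, -0.00339125,  0.00069899, -0.00015933,
        0.00092631]), 'joint_torque': array([ 1.05931846e-03, -4.58536112e+01, -2.52605814e+01,  2.17722697e-05,
        5.47175398e-03,  2.56837291e-05]), 'tcp_pos': array([193.02950267, 540.94932036, 230.4698136 ]), 'tcp_rot': array([ 1.70575630e-01,  9.85344139e-01, -9.11179739e-04, -2.27665984e-04]), 'wrist_force': array([ 0.13136904, -0.09089584,  0.44728671]), 'torque': array([0.00136997, 0.02242767, 0.03284349]), 'finger_force': 0.0, 'gripper_width': 85.24993157956696}
```

View pics/top0.png

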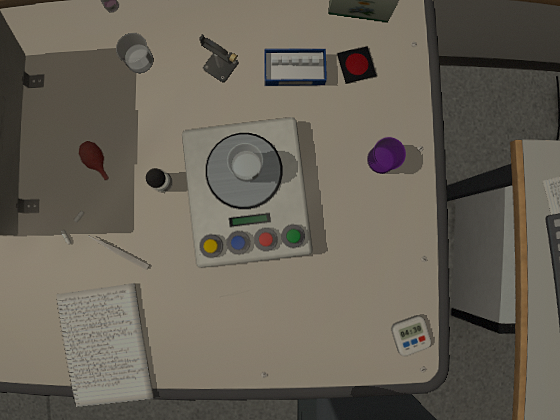

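View pics/side0.png

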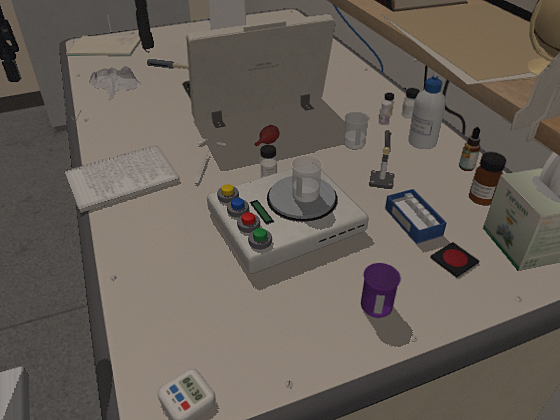

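The top view shows yellow at (210,246), blue at (238,243), red at (266,240), green at (293,236). The side view shows them at (228,190), (237,205), (248,219) and (260,236). The vial is at (157,179) in the top view.

```bash
python3 - <<'E'
from h import *
for n,pts in (('top',[(210,246),(238,243),(266,240),(293,236)]),('side',[(228,190),(237,204),(248,218),(260,235)])):
    im=cv2.imread(f'pics/{n}0.png'); hsv=cv2.cvtColor(im,cv2.COLOR_BGR2HSV).astype(int); d=np.load(f'pics/{n}0.npy')
    P=[]
    for u,v in pts:
        h=hsv[v,u,0]; dh=abs((hsv[...,0]-h+90)%180-90)
        m=(dh<10)&(hsv[...,1]>110); yy,xx=np.mgrid[:420,:560]; m&=(abs(xx-u)<13)&(abs(yy-v)<13)
        uu,vv=xx[m].mean(),yy[m].mean()
        w=world(n,uu,vv,z=67 if n=='top' else 65); P.append(w)
        print(n,m.sum(),uu.round(1),vv.round(1),w.round(1),'depth',world(n,uu,vv,d=d[int(vv+.5),int(uu+.5)]).round(1))
    print([np.linalg.norm(P[i+1]-P[i]).round(1) for i in range(3)])
print(world('top',157,179,z=35),world('top',246,160,z=90))
E
```

```text
top 164 210.1 245.6 [526.7 368.3  67. ] depth [526.7 368.3  67.7]
top 131 237.2 242.0 [532.  323.5  67. ] depth [532.  323.5  66.8]
top 152 265.4 239.0 [536.3 277.2  67. ] depth [536.3 277.2  66.9]
top 143 293.1 235.8 [540.9 231.5  67. ] depth [540.9 231.6  68.8]
[np.float64(45.1), np.float64(46.5), np.float64(45.9)]
side 126 227.3 189.6 [526.5 364.2  65. ] depth [525.7 360.6  67.8]
side 130 237.1 203.3 [531.2 319.   65. ] depth [530.2 315.3  68.1]
side 148 248.0 218.2 [536.2 273.1  65. ] depth [535.5 270.6  67.3]
side 154 259.5 234.0 [541.1 228.1  65. ] depth [540.2 225.6  67.4]
[np.float64(45.4), np.float64(46.1), np.float64(45.3)]
[642.76837327 463.29773191  35.        ] [664.00764175 306.57440087  90.        ]
```

```bash
python3 -m inch '[{"claw":-1,"tx":0.85,"ty":-0.43,"tz":-0.2},{"claw":-1,"tx":0.85,"ty":-0.43,"tz":-0.2},{"claw":-1,"tx":0.85,"ty":-0.43,"tz":-0.2},{"claw":-1,"tx":0.85,"ty":-0.43,"tz":-0.2},{"claw":-1,"tx":0.85,"ty":-0.43,"tz":-0.2},{"claw":-1,"tx":0.85,"ty":-0.43,"tz":-0.2},{"claw":-1,"tx":0.85,"ty":-0.43,"tz":-0.2}]'
python3 -m inch '[{"claw":-1,"tx":0.82,"ty":-0.44,"tz":-0.45},{"claw":-1,"tx":0.82,"ty":-0.44,"tz":-0.45},{"claw":-1,"tx":0.82,"ty":-0.44,"tz":-0.45},{"claw":-1,"tx":0.82,"ty":-0.44,"tz":-0.45},{"claw":-1,"tx":0.82,"ty":-0.44,"tz":-0.45},{"claw":-1,"tx":0.82,"ty":-0.44,"tz":-0.45},{"claw":-1,"tx":0.82,"ty":-0.44,"tz":-0.45}]'
```

```text
invalid input at $[0]: expected keys claw, tx, ty, tz, wx, wy, wz
invalid input at $[0]: expected keys claw, tx, ty, tz, wx, wy, wz
```

```bash
python3 -m inch '[{"claw":-1,"tx":0.85,"ty":-0.43,"tz":-0.2,"wx":0,"wy":0,"wz":0},{"claw":-1,"tx":0.85,"ty":-0.43,"tz":-0.2,"wx":0,"wy":0,"wz":0},{"claw":-1,"tx":0.85,"ty":-0.43,"tz":-0.2,"wx":0,"wy":0,"wz":0},{"claw":-1,"tx":0.85,"ty":-0.43,"tz":-0.2,"wx":0,"wy":0,"wz":0},{"claw":-1,"tx":0.85,"ty":-0.43,"tz":-0.2,"wx":0,"wy":0,"wz":0},{"claw":-1,"tx":0.85,"ty":-0.43,"tz":-0.2,"wx":0,"wy":0,"wz":0}]'
python3 -m inch '[{"claw":-1,"tx":0.82,"ty":-0.44,"tz":-0.45,"wx":0,"wy":0,"wz":0},{"claw":-1,"tx":0.82,"ty":-0.44,"tz":-0.45,"wx":0,"wy":0,"wz":0},{"claw":-1,"tx":0.82,"ty":-0.44,"tz":-0.45,"wx":0,"wy":0,"wz":0},{"claw":-1,"tx":0.82,"ty":-0.44,"tz":-0.45,"wx":0,"wy":0,"wz":0},{"claw":-1,"tx":0.82,"ty":-0.44,"tz":-0.45,"wx":0,"wy":0,"wz":0},{"claw":-1,"tx":0.82,"ty":-0.44,"tz":-0.45,"wx":0,"wy":0,"wz":0},{"claw":-1,"tx":0.82,"ty":-0.44,"tz":-0.45,"wx":0,"wy":0,"wz":0}]'
python3 - <<'E'
from h import *
snap('side','s1'); im=cv2.imread('pics/s1.png')[120:280,160:340]; cv2.imwrite('pics/s1c.png',cv2.resize(im,None,fx=3.5,fy=3.5,interpolation=2))
E
```

```text
time_s: 0.7
tcp_pos: [363.8, 454.6, 190.5]
tcp_rot: [0.172, 0.985, -0.001, -0.001]
wrist_force: [-1.2, 0.1, 0.1]
gripper_width: 0.3
finger_force: 0.0
time_s: 1.4
tcp_pos: [525.8, 368.9, 101.7]
tcp_rot: [0.17, 0.985, 0.0, -0.0]
wrist_force: [-0.1, -0.0, 0.4]
gripper_width: 0.2
finger_force: 0.0
```

View pics/s1c.png

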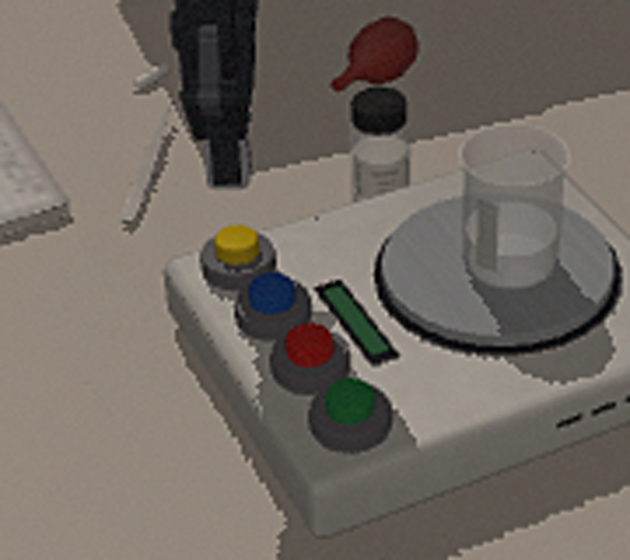

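The closed fingers (tip at crop (228,183)) hang straight above the yellow key (crop (238,245)). Next is the descent.

```bash
python3 -m inch '[{"claw":-1,"tx":0,"ty":-0.005,"tz":-0.1,"wx":0,"wy":0,"wz":0},{"claw":-1,"tx":0,"ty":-0.005,"tz":-0.15,"wx":0,"wy":0,"wz":0},{"claw":-1,"tx":0,"ty":-0.005,"tz":-0.17,"wx":0,"wy":0,"wz":0},{"claw":-1,"tx":0,"ty":-0.005,"tz":-0.185,"wx":0,"wy":0,"wz":0},{"claw":-1,"tx":0,"ty":-0.005,"tz":-0.19,"wx":0,"wy":0,"wz":0},{"claw":-1,"tx":0,"ty":-0.005,"tz":-0.19,"wx":0,"wy":0,"wz":0}]'
```

```text
time_s: 2.05
tcp_pos: [527.1, 367.0, 63.9]
tcp_rot: [0.17, 0.985, 0.0, 0.0]
wrist_force: [-1.2, 0.4, 2.7]
gripper_width: 0.3
finger_force: 1.2
```

```bash
python3 -m inch '[{"claw":-1,"tx":0,"ty":0,"tz":-0.01,"wx":0,"wy":0,"wz":0},{"claw":-1,"tx":0,"ty":0,"tz":-0.018,"wx":0,"wy":0,"wz":0},{"claw":-1,"tx":0,"ty":0,"tz":-0.018,"wx":0,"wy":0,"wz":0},{"claw":-1,"tx":0,"ty":0,"tz":-0.018,"wx":0,"wy":0,"wz":0}]'
```

```text
time_s: 2.45
tcp_pos: [527.6, 366.9, 61.0]
tcp_rot: [0.171, 0.985, 0.001, 0.0]
wrist_force: [-2.5, 0.4, 8.7]
gripper_width: 0.1
finger_force: 4.2
```

8.7 N is well above 4 N, so the key is bottomed. Now lift, and go to blue.

```bash
python3 -m inch '[{"claw":-1,"tx":0,"ty":0,"tz":0.1,"wx":0,"wy":0,"wz":0},{"claw":-1,"tx":0,"ty":0,"tz":0.15,"wx":0,"wy":0,"wz":0},{"claw":-1,"tx":0,"ty":0,"tz":0.15,"wx":0,"wy":0,"wz":0},{"claw":-1,"tx":0.025,"ty":-0.225,"tz":0.15,"wx":0,"wy":0,"wz":0},{"claw":-1,"tx":0.025,"ty":-0.225,"tz":0.15,"wx":0,"wy":0,"wz":0},{"claw":-1,"tx":0.025,"ty":-0.225,"tz":0.15,"wx":0,"wy":0,"wz":0}]'
python3 - <<'E'
from h import *
snap('side','s2'); im=cv2.imread('pics/s2.png')[120:280,160:340]; cv2.imwrite('pics/s2c.png',cv2.resize(im,None,fx=3.5,fy=3.5,interpolation=2))
E
```

```text
time_s: 3.05
tcp_pos: [532.2, 320.5, 89.0]
tcp_rot: [0.172, 0.985, -0.0, -0.0]
wrist_force: [-0.0, 0.1, 0.4]
gripper_width: -0.0
finger_force: 0.0
```

View pics/s2c.png

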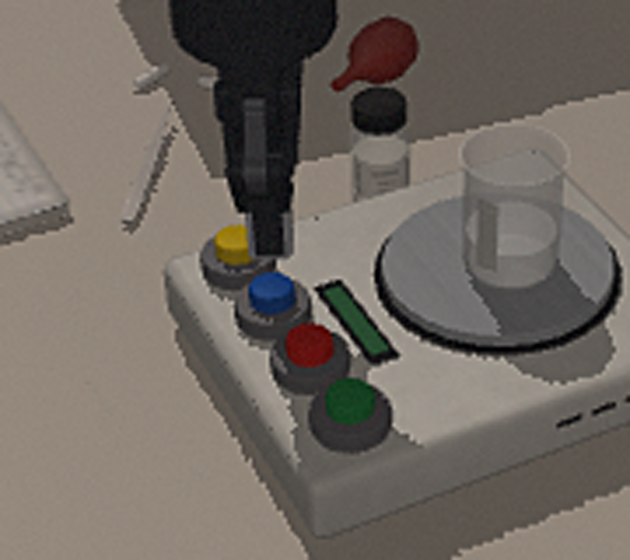

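The yellow key is up again, and the fingers (tip near crop (270,252)) are above the blue key (272,292).

```bash
python3 -m inch '[{"claw":-1,"tx":0,"ty":0.005,"tz":-0.09,"wx":0,"wy":0,"wz":0},{"claw":-1,"tx":0,"ty":0.005,"tz":-0.12,"wx":0,"wy":0,"wz":0},{"claw":-1,"tx":0,"ty":0.005,"tz":-0.14,"wx":0,"wy":0,"wz":0},{"claw":-1,"tx":0,"ty":0.005,"tz":-0.15,"wx":0,"wy":0,"wz":0},{"claw":-1,"tx":0,"ty":0.005,"tz":-0.15,"wx":0,"wy":0,"wz":0},{"claw":-1,"tx":0,"ty":0.005,"tz":-0.15,"wx":0,"wy":0,"wz":0}]'
```

```text
time_s: 3.7
tcp_pos: [531.9, 323.2, 61.0]
tcp_rot: [0.17, 0.985, 0.0, -0.0]
wrist_force: [-2.8, 0.5, 8.0]
gripper_width: 0.0
finger_force: 3.9
```

```bash
python3 -m inch '[{"claw":-1,"tx":0,"ty":0,"tz":0.1,"wx":0,"wy":0,"wz":0},{"claw":-1,"tx":0,"ty":0,"tz":0.2,"wx":0,"wy":0,"wz":0},{"claw":-1,"tx":0,"ty":0,"tz":0.2,"wx":0,"wy":0,"wz":0},{"claw":-1,"tx":0.045,"ty":-0.46,"tz":0.2,"wx":0,"wy":0,"wz":0},{"claw":-1,"tx":0.045,"ty":-0.46,"tz":0.2,"wx":0,"wy":0,"wz":0},{"claw":-1,"tx":0.045,"ty":-0.46,"tz":0.2,"wx":0,"wy":0,"wz":0},{"claw":-1,"tx":0.045,"ty":-0.46,"tz":0.2,"wx":0,"wy":0,"wz":0}]'
python3 - <<'E'
from h import *
snap('side','s3'); im=cv2.imread('pics/s3.png')[120:280,160:340]; cv2.imwrite('pics/s3c.png',cv2.resize(im,None,fx=3.5,fy=3.5,interpolation=2))
E
```

```text
time_s: 4.4
tcp_pos: [541.1, 229.8, 99.1]
tcp_rot: [0.172, 0.985, -0.0, -0.0]
wrist_force: [0.6, 0.3, -0.8]
gripper_width: -0.2
finger_force: 0.0
```

View pics/s3c.png

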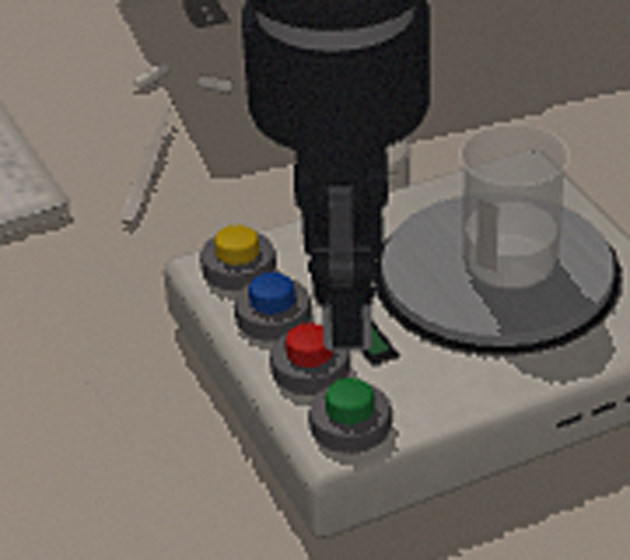

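The fingers (tip near crop (347,345)) are above the green key (350,400), and all the keys are up.

```bash
python3 -m inch '[{"claw":-1,"tx":0,"ty":0,"tz":-0.1,"wx":0,"wy":0,"wz":0},{"claw":-1,"tx":0,"ty":0,"tz":-0.16,"wx":0,"wy":0,"wz":0},{"claw":-1,"tx":0,"ty":0,"tz":-0.185,"wx":0,"wy":0,"wz":0},{"claw":-1,"tx":0,"ty":0,"tz":-0.2,"wx":0,"wy":0,"wz":0},{"claw":-1,"tx":0,"ty":0,"tz":-0.2,"wx":0,"wy":0,"wz":0},{"claw":-1,"tx":0,"ty":0,"tz":-0.2,"wx":0,"wy":0,"wz":0}]'
```

```text
time_s: 5.05
tcp_pos: [540.6, 231.6, 61.0]
tcp_rot: [0.17, 0.985, 0.0, -0.0]
wrist_force: [-3.1, 1.4, 9.4]
gripper_width: 0.1
finger_force: 4.8
```

```bash
python3 -m inch '[{"claw":-1,"tx":0,"ty":0,"tz":0.15,"wx":0,"wy":0,"wz":0},{"claw":-1,"tx":0,"ty":0,"tz":0.4,"wx":0,"wy":0,"wz":0},{"claw":-1,"tx":0,"ty":0,"tz":0.4,"wx":0,"wy":0,"wz":0},{"claw":-1,"tx":0,"ty":0,"tz":0.4,"wx":0,"wy":0,"wz":0},{"claw":-1,"tx":0,"ty":0,"tz":0.4,"wx":0,"wy":0,"wz":0}]'
python3 - <<'E'
from h import *
snap('side','s4'); im=cv2.imread('pics/s4.png')[120:280,160:340]; cv2.imwrite('pics/s4c.png',cv2.resize(im,None,fx=3.5,fy=3.5,interpolation=2))
E
```

```text
time_s: 5.55
tcp_pos: [540.4, 230.6, 139.0]
tcp_rot: [0.17, 0.985, -0.0, -0.001]
wrist_force: [-0.2, -0.6, -0.4]
gripper_width: -0.0
finger_force: 0.0
```

View pics/s4c.png

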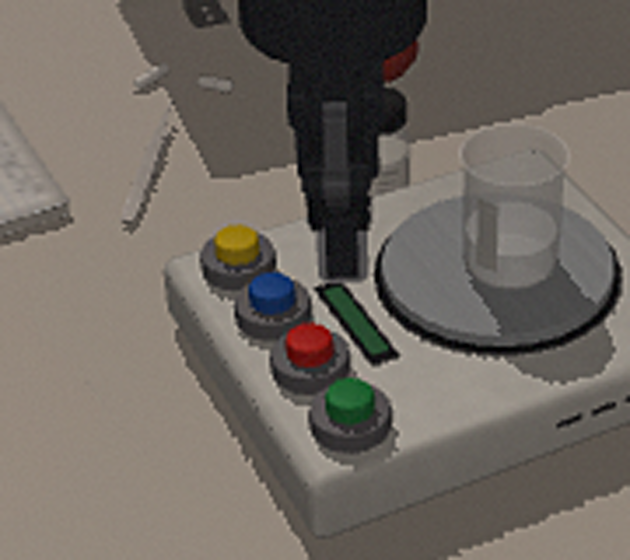

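All four keys are up, the beaker (crop (512,205)) and the vial (390,160) have not moved, and the fingers are clear.

```bash
python3 -c "from bench import env; print(env.finish_job())"
```

```text
the job is handed in; nothing more can be done
None
```

I pressed yellow, blue and green fully down and let each come up, in that order; red was not pressed, the beaker and vial stand where they were, and the job is handed in (no verdict was returned).

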